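# Press the push-on overcap home on a nut can

### The arm

A 7-joint arm with a two-finger parallel gripper is mounted at the origin on a cart in front of the work surface, level with it; the furniture and walls round the work are solid. World frame = base frame: x ahead of the robot, y to its left, z up, the work surface at z = 0. Lengths are in m, angles in rad, forces in N, time in s.
With the tool pointing down it reaches from about 0.425 to 0.825 m from the base axis. Payload 3.6 kg.
Tool frame: the origin (TCP) lies at the very end of the fingers, on their centre line; the grasp point (between the pads) lies 19 mm behind it; z points along the fingers, y is the direction in which the jaws open and shut (so a half turn about z gives the same grasp; the last joint's range is limited). The gripper opens to 93 mm and grips with 3 to 60 N. Pads are 15 mm wide; open, the fingers measure 128 mm over their backs; the gripper's body (75 mm by 188 mm) begins 65 mm behind the grasp point.
Start: joints at [-1.296, 0.615, -0.013, 1.423, 0.008, 1.103, -0.04], TCP at [0.193, 0.621, 0.219] pointing down, gripper open.
Joint ranges: [-3.12, 3.12], [-0.3, 2.06], [-1.34, 1.32], [0.26, 2.42], [-1.36, 4.5], [0.01, 1.98], [-2.84, 2.84]. Speed limits (rad/s): [2.79, 2.79, 3.14, 3.14, 3.14, 3.14, 3.14].

### API

Orientations are given as a unit quaternion [w, x, y, z].
In Python, from rig import manip gives the robot as it stands. Calls block until the motion is done:
- manip.move_to(position, orientation): joint-space move of the TCP to a pose.
- manip.move_straight(position, ori=None, velocity=0.15, f_stop=None): straight line of the TCP; ori=None keeps the orientation; velocity is the mean speed in m/s. With f_stop (N) it stops when the force on the tool has changed by that much, and returns True; else False.
- manip.move_j(angles): joint-space move.
- manip.move_gripper(opening, f_grip=None): finger opening in m; f_grip is the grip in N (None keeps the last); returns when the fingers have stopped.
- manip.dwell(seconds).
- manip.inverse_kinematics(position, orientation): joint angles nearest the present ones, or None.
- manip.get_obs(): the state.
- manip.capture(name): name is "scene" or "top" or "wrist"; returns a dict with "image" (400x640x3 uint8, blue, green, red), "z_map" (400x640 float32, m along the optical axis (not along the pixel's ray), 0 where there is no reading), "vfov" (degrees; the focal length in pixels is half the picture's height over the tangent of half this angle, whatever the lens; pixels are square), "cx", "cy" (the principal point, pixels), "distortion" ([k1, k2, p1, p2, k3] as OpenCV has them; the pictures are not rectified), "extrinsics" (4x4, takes a point from camera to world coordinates). Camera axes: x right, y down, z forward; pixel columns grow to the right and rows downward; lengths in m; the calibration is good to about 2 mm. A picture is of the moment at which its call begins.
A pose or a line that the arm cannot do raises manip.IKError and nothing moves.
- manip.sign_off(): hands the job in, once; it reports no verdict.
The state is a dict: "t": time; "q": joint angles; "joint_velocities": joint speeds; "joint_torque": joint torques, N m; "tool_pos": TCP position; "eef_rot": TCP orientation; "force": force on the tool from outside, world axes, zero at the start; "ft_torque": the same for the moment, N m; "gripper_width": finger opening in m.
Only numpy, scipy, OpenCV 4.12 (cv2) and the standard library are available. Lean on these libraries where they do the work, as an engineer would, in place of code of your own. Each camera call takes 0.05 s, during which the arm holds its last target. There are 200 camera calls.

### The job

Take the pressing tool out of its card tray and press the white overcap squarely down on the nut can until all its tabs have clicked home and it sits flush; press firmly but gently, as the cap cracks at 25 N, and press on it only with the tool, never with the gripper. Then stand the tool upright back in its tray, leaving the cap seated and the can in its nest, and do not disturb the other things on the table.

Things in the scene. Friction and masses are not known exactly. Their poses are not given: they have to be found in the camera images.
- press_tool: loose hand pressing tool, about 200 g: a black rubber disc, 56 mm across and 13 mm high with its feet, a short wooden cone above it up to 20 mm, then an upright square wooden grip 26 x 26 mm (sides along the tool's x and y) from 18 to 62 mm height. Origin: centre of the underside of the rubber disc; z up along the grip
- tool_tray: low ten-sided card tray, fixed to the table, 80 mm across, floor 2 mm thick, rim 8 mm high, about 66 mm free inside; the tool starts in it and goes back into it. Origin: centre of its underside, on the table
- nest: capping nest fixed to the table: grey square plate 116 x 116 x 10 mm with an upright round grey housing, 94 mm outside, top at 48 mm, from which a round aluminium lifter cup, 72 mm inside, stands up to 59 mm; the can stands in this cup, which can sink into the housing. Origin: centre of its underside, on the table
- nest_seat (a point): point of the nest, 50 mm above its origin, where the can's bottom starts. The can rides there on the lifter cup, which gives softly (under about 6 N); after sinking 2 to 32 mm (different each time, not visible) the can meets a firm sprung stop (about 8 N/mm), and only against this stop does the cap click home
- nut_can: loose clear can of brown nuts standing in the lifter cup of the nest, 70 mm across, 45 mm high, with a rolled metal rim 74 mm across at the top; its bottom starts 50 mm above the table. Origin: centre of its underside; z up
- cap: loose sturdy white overcap, 150 g, 88 mm across, resting unsnapped on the can's rim by four sprung tabs at its edge (along its +x, +y, -x, -y). Origin: centre of its inner face; z up. The origin is about 54 mm above the can's origin when loose and 45 mm (inner face on the can top) when home, so the cap travels 9 mm on the can
- cap_top (a point): centre of the cap's flat top, 6.5 mm above the cap's origin, where the tool presses. The tabs ride over the rim at about 10 to 16 N early in the cap's travel; then the force drops as it clicks down and rises again when it is home. The cap cracks above 25 N
- spare_can: bystander: another can of the same size, orange nuts, standing behind the work, 70 mm across, 45 mm high; origin: centre of its underside
- seal_pad: bystander: small yellow-brown pad of paper strips, 25 x 42 x 11 mm, lying near the robot; origin: centre of its underside
- scoop: bystander: small steel scoop with a black handle, 47 x 155 x 32 mm, lying behind the work; origin: centre of its underside
There are look-alikes about, which are no part of the job. What is shaped like the cap but brown is not meant.

How it is judged:
By the outcome, as a careful person would: the job done as asked, in the order asked, and still so for the second after the job is handed in, with the robot touching nothing.
It also fails if it takes over 51 s, if anything falls off the work surface, if the arm or the gripper's body presses on something with over 40 N, if the wrist force passes 120 N, or if a joint passes its speed limit or range.

## Working session

There is one attempt and no reset: what is moved stays moved. The work goes in short steps, each a Python script; the robot and the scene stay as the last script left them, time stands still between calls to the robot, and variables do not carry over. Pictures are saved under pics/ and viewed, about 8 in all and at most 12, crops included, and the job is handed in when it is done.

```bash
ls; mkdir -p pics
python3 - <<'E'
from rig import manip
import cv2,pickle,numpy as np
o=manip.get_obs();print({k:np.round(v,3) for k,v in o.items()})
for n in("scene","top"):
    c=manip.capture(n);pickle.dump(c,open(f'pics/{n}0.pkl','wb'));cv2.imwrite(f'pics/{n}0.png',c["image"])
    print(n,c["vfov"],c["cx"],c["cy"],c["distortion"],np.round(c["extrinsics"],3).tolist(),(c["z_map"]>0).mean())
E
```

```text
pics
{'t': np.float64(0.0), 'q': array([-1.296,  0.616, -0.013,  1.425,  0.008,  1.103, -0.04 ]), 'joint_velocities': array([ 0.001, -0.001,  0.   ,  0.001,  0.002, -0.001,  0.003]), 'joint_torque': array([-0.0000e+00, -4.5893e+01,  2.0900e-01, -1.6575e+01, -6.1000e-02,
        2.0000e-02,  0.0000e+00]), 'tool_pos': array([0.192, 0.62 , 0.218]), 'eef_rot': array([-0.   ,  0.15 ,  0.989, -0.001]), 'force': array([-0.179, -0.375,  0.184]), 'ft_torque': array([-0.046,  0.019,  0.011]), 'gripper_width': np.float64(0.093)}
scene 55.629918648529824 318.276886251976 193.79667580761392 [0.02769633 0.         0.         0.         0.        ] [[0.478, -0.344, 0.808, -0.167], [-0.878, -0.206, 0.432, -0.528], [0.018, -0.916, -0.401, 0.429], [0.0, 0.0, 0.0, 1.0]] 0.99608203125
top 46.23358564903928 317.3563285333515 200.0761030394352 [-0.0199379  0.         0.         0.         0.       ] [[0.023, -0.995, 0.102, 0.393], [-0.999, -0.025, -0.022, -0.142], [0.024, -0.101, -0.995, 1.075], [0.0, 0.0, 0.0, 1.0]] 0.99605078125
```

View pics/top0.png

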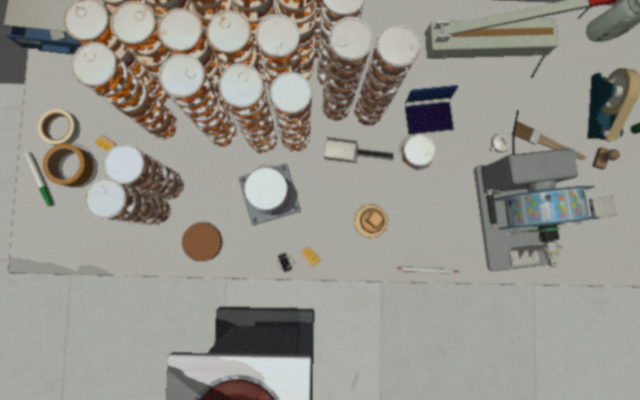

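View pics/scene0.png

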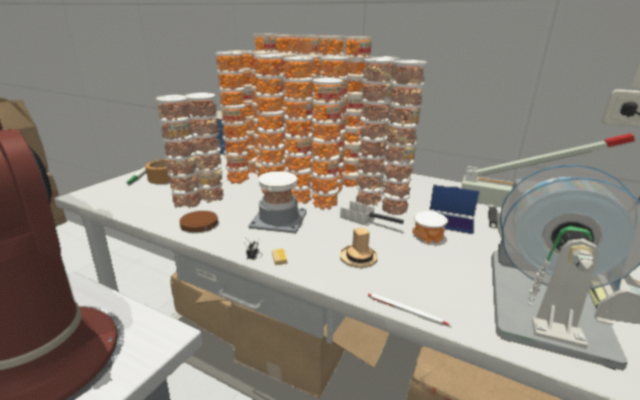

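Top view: white cap on the nest at (266,189), tool in tray at (372,220), brown lid at (202,241), pad at (311,256), spare can at (418,150), scoop at (358,152). Tall can stacks stand at the left (120,165) and behind. The scene view agrees, with the tool upright at (360,242).

```bash
cat > h.py <<'E'
import numpy as np,cv2,pickle
def K(c):
    f=200/np.tan(np.radians(c["vfov"])/2);return np.array([[f,0,c["cx"]],[0,f,c["cy"]],[0,0,1.]])
def rays(c,px):
    p=cv2.undistortPoints(np.asarray(px,float).reshape(-1,1,2),K(c),np.array(c["distortion"],float))[:,0]
    return np.c_[p,np.ones(len(p))]
def on_plane(c,px,z):
    E=np.asarray(c["extrinsics"]);d=rays(c,px)@E[:3,:3].T;o=E[:3,3]
    return o+d*((z-o[2])/d[:,2])[:,None]
def cloud(c):
    v,u=np.mgrid[:400,:640];E=np.asarray(c["extrinsics"])
    P=rays(c,np.c_[u.ravel(),v.ravel()])*c["z_map"].reshape(-1,1)
    return (P@E[:3,:3].T+E[:3,3]).reshape(400,640,3)
def blobs(mask,amin=30):
    cs,_=cv2.findContours(mask.astype(np.uint8),cv2.RETR_EXTERNAL,cv2.CHAIN_APPROX_NONE)
    return sorted([k for k in cs if cv2.contourArea(k)>=amin],key=cv2.contourArea,reverse=True)
E
python3 - <<'E'
from h import *
np.set_printoptions(precision=4,suppress=True)
c=pickle.load(open('pics/top0.pkl','rb'));P=cloud(c);im=c["image"]
for n,(u,v) in dict(cap=(266,189),tool=(375,220),table=(330,215),pad=(311,256),spare=(418,150),scoop=(340,150),handle=(380,154),brown=(202,241),stA=(125,163),stB=(107,198),stC=(291,92),stD=(242,86),stE=(397,47),blk=(285,262),housing=(560,165),pen=(430,269)).items(): print(n,P[v,u])
def fit(mask,z,box):
    u0,v0,u1,v1=box;m=np.zeros((400,640),bool);m[v0:v1,u0:u1]=mask[v0:v1,u0:u1]
    k=blobs(m)[0].reshape(-1,2);W=on_plane(c,k,z)[:,:2].astype(np.float32)
    (ce,wh,a)=cv2.minAreaRect(W);e=cv2.fitEllipse(W*1000)
    return 'rect',np.round(ce,4),np.round(wh,4),round(a,1),'ell',np.round(np.array(e[0])/1000,4),np.round(e[1],1)
z=P[...,2]
print('cap',fit((z>.095)&(z<.125),.1105,(235,160,300,225)))
print('grip',fit((z>.05)&(z<.075),.064,(350,195,395,245)))
print('tray',fit((z>.004),.008,(345,195,400,245)))
print('plate',fit((z>.006),.01,(230,155,305,230)))
# overall occupancy by radius, heights>0.1
m=(z>.12)&(P[...,0]>.25);Q=P[m]
az=np.degrees(np.arctan2(Q[:,1],Q[:,0]));r=np.hypot(Q[:,0],Q[:,1])
for a in range(-60,80,8):
    s=(az>=a)&(az<a+8)
    if s.sum()>5: print(a,'rmin',r[s].min(),'zmax',Q[s,2].max(), 'xy',Q[s][r[s].argmin()])
E
```

```text
cap [ 0.5124 -0.0562  0.1074]
tool [ 0.4562 -0.2904  0.0638]
table [ 0.4694 -0.1958 -0.0025]
pad [ 0.3746 -0.1542  0.0088]
spare [ 0.617  -0.3884  0.0464]
scoop [ 0.6211 -0.2158  0.0037]
handle [ 0.6088 -0.3053  0.0302]
brown [0.4026 0.091  0.0167]
stA [0.5308 0.1731 0.2737]
stB [0.4695 0.2003 0.2728]
stC [ 0.6499 -0.1108  0.3184]
stD [ 0.6418 -0.036   0.3641]
stE [ 0.714  -0.2791  0.3632]
blk [ 0.3601 -0.0962  0.0174]
housing [ 0.5658 -0.6378  0.1821]
pen [ 0.3511 -0.4255  0.0075]
cap ('rect', array([ 0.5128, -0.056 ]), array([0.0871, 0.0849]), 46.6, 'ell', array([ 0.5125, -0.056 ]), array([85.2, 86.5]))
grip ('rect', array([ 0.4573, -0.2904]), array([0.026 , 0.0263]), 46.1, 'ell', array([ 0.4574, -0.2901]), array([28.7, 29.4]))
tray ('rect', array([ 0.4584, -0.2918]), array([0.0558, 0.056 ]), 72.9, 'ell', array([ 0.4577, -0.2917]), array([54.7, 55.5]))
plate ('rect', array([ 0.515 , -0.0549]), array([0.1206, 0.1154]), 18.0, 'ell', array([ 0.5131, -0.0554]), array([132.5, 134.7]))
-60 rmin 0.7252616797617177 zmax 0.24433493420712493 xy [ 0.446  -0.5719  0.223 ]
-52 rmin 0.6805031901
[... 157 characters left out ...]
335264283229 zmax 0.18219227072646504 xy [ 0.8781 -0.5235  0.1207]
-28 rmin 0.7333991204699563 zmax 0.3667349564194562 xy [ 0.6831 -0.267   0.1944]
-20 rmin 0.4177087241588957 zmax 1.0754204810223054 xy [ 0.3928 -0.1421  1.0754]
-12 rmin 0.609854686526056 zmax 0.3880446756801338 xy [ 0.6083 -0.0436  0.364 ]
-4 rmin 0.6081216032460288 zmax 0.38627770020297303 xy [ 0.6073 -0.0307  0.1333]
4 rmin 0.6231445817454284 zmax 0.375641922821218 xy [0.6207 0.0547 0.3198]
12 rmin 0.49282511046097804 zmax 0.36797503348176497 xy [0.4632 0.1682 0.2752]
20 rmin 0.47485468292637384 zmax 0.27662205348823554 xy [0.4357 0.1887 0.212 ]
28 rmin 0.9222231972158944 zmax 0.14061564924776226 xy [0.8132 0.4351 0.1305]
```

```bash
cat >> h.py <<'E'
from rig import manip
def down(jaw):
    a=np.radians(jaw+90)/2;return np.array([0,np.cos(a),np.sin(a),0])
def st(tag=''):
    o=manip.get_obs();print(tag,'t',round(float(o["t"]),2),'p',np.round(o["tool_pos"],4),'F',np.round(o["force"],2),'w',round(float(o["gripper_width"]),4),'q',np.round(o["q"],2));return o
E
python3 - <<'E'
from h import *
o=manip.get_obs();p=np.array(o["tool_pos"])
print(manip.inverse_kinematics([.457,-.291,.40],down(-44)),manip.inverse_kinematics([.5127,-.056,.25],down(-90)),manip.inverse_kinematics([p[0],p[1],.43],o["eef_rot"]))
manip.move_straight([p[0],p[1],.43],velocity=.3);st('up')
manip.move_to([.457,-.291,.40],down(-44));st('over')
manip.move_straight([.457,-.291,.17],velocity=.2);st('low')
c=manip.capture("wrist");pickle.dump(c,open('pics/w1.pkl','wb'));cv2.imwrite('pics/w1.png',c["image"])
E
```

```text
[-0.12411676  0.47795823  1.10248309  1.42777411 -0.42434916  1.49177522
  0.19655172] [-0.55620241  0.51822848  0.97121586  1.77947993 -0.47666301  1.10019156
 -0.9928683 ] [-1.30212964e+00  5.29456496e-01 -3.18528495e-03  9.92644434e-01
  1.52650364e-03  1.62182249e+00 -3.47818212e-02]
up t 0.96 p [0.1922 0.6196 0.4281] F [ 0.15 -0.44 -0.99] w 0.0927 q [-1.3   0.53 -0.    1.    0.    1.62 -0.03]
over t 4.28 p [ 0.4577 -0.2902  0.3998] F [-0.05 -0.68 -0.82] w 0.0927 q [-0.03  0.42  0.9   1.43 -0.32  1.45  0.09]
low t 5.58 p [ 0.4576 -0.2916  0.171 ] F [0.79 0.17 0.32] w 0.093 q [ 0.05  0.61  0.77  1.82 -0.52  0.93  0.27]
```

View pics/w1.png

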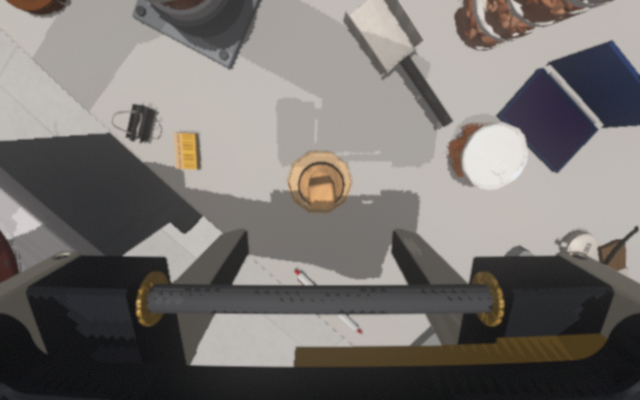

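Wrist view: tool in tray at (321,182), grip top about (321,190), between the fingers (jaw line horizontal); pad at (188,150), spare can at (490,155), nothing in the way.

Run:
```python
from h import *
np.set_printoptions(precision=4,suppress=True)
c=pickle.load(open('pics/w1.pkl','rb'));P=cloud(c);z=P[...,2]
print(P[190,321],P[182,270],[P[r,321,2] for r in range(150,216,6)])
d=np.hypot(P[...,0]-.457,P[...,1]+.291)
k=blobs((z>.052)&(z<.075)&(d<.05),10)[0].reshape(-1,2);W=on_plane(c,k,.064)[:,:2].astype(np.float32)
print('grip',cv2.minAreaRect(W),W.mean(0))
m=(P[...,2]>.055)&(d<.05);print('med',np.median(P[m],0))
hsv=cv2.cvtColor(c["image"],cv2.COLOR_BGR2HSV)
k=blobs((hsv[...,1]>70)&(d<.07))[0].reshape(-1,2);W=on_plane(c,k,.006)[:,:2].astype(np.float32)
print('tray',cv2.fitEllipse(W*1000),cv2.minEnclosingCircle(W))
```

```text
[ 0.4638 -0.2868  0.0634] [ 0.4153 -0.2473  0.0017] [np.float64(-7.788679716863589e-05), np.float64(0.0018516099674942277), np.float64(0.014447994081997484), np.float64(0.01946033919621143), np.float64(0.02281178468623013), np.float64(0.04804889395370793), np.float64(0.06493846005179821), np.float64(0.06608717380728907), np.float64(0.0637702435246541), np.float64(0.06431827678323365), np.float64(0.0017737284148947041)]
grip ((0.4605824053287506, -0.2898264229297638), (0.02759728394448757, 0.025752129033207893), 54.30099105834961) [ 0.4608 -0.2898]
med [ 0.4759 -0.2756  0.2847]
tray ((457.1667175292969, -653.216064453125), (48.933589935302734, 627.08251953125), 47.07536697387695) ((0.4127372205257416, -0.6288838386535645), 0.23961545526981354)
```

Run:
```python
from h import *
manip.move_straight([.459,-.290,.08],down(-38),velocity=.15)
manip.move_straight([.459,-.290,.028],velocity=.08,f_stop=8);st('at')
manip.move_gripper(0.0,f_grip=45);o=st('closed')
pickle.dump({k:np.array(v) for k,v in o.items()},open('grasp.pkl','wb'))
p=np.array(o["tool_pos"])
manip.move_straight([p[0],p[1],.23],velocity=.2);manip.dwell(.2);st('lift')
c=manip.capture("wrist");pickle.dump(c,open('pics/w2.pkl','wb'));cv2.imwrite('pics/w2.png',c["image"])
c=manip.capture("scene");pickle.dump(c,open('pics/s2.pkl','wb'));cv2.imwrite('pics/s2.png',cv2.resize(c["image"][130:290,240:480],None,fx=3,fy=3))
```

```text
at t 7.17 p [ 0.4591 -0.2903  0.0282] F [ 0.06  0.13 -0.17] w 0.093 q [ 0.18  0.78  0.55  1.93 -0.69  0.63  0.51]
closed t 8.22 p [ 0.4593 -0.2905  0.0281] F [ 1.16 -0.76  0.57] w 0.0261 q [ 0.18  0.79  0.55  1.93 -0.69  0.63  0.51]
lift t 9.58 p [ 0.4589 -0.2901  0.229 ] F [ 0.48 -0.13 -2.21] w 0.0257 q [ 0.02  0.54  0.79  1.74 -0.43  1.05  0.3 ]
```

View pics/w2.png

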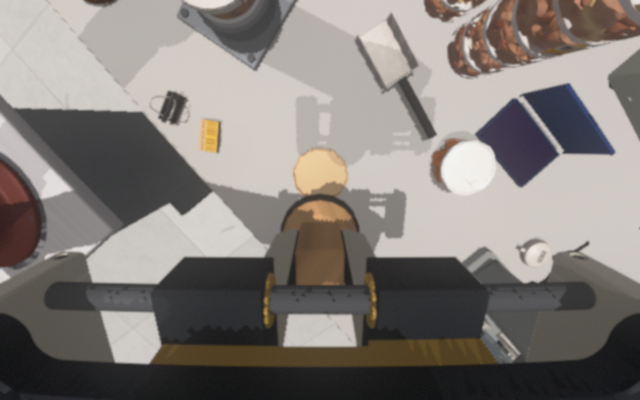

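View pics/s2.png

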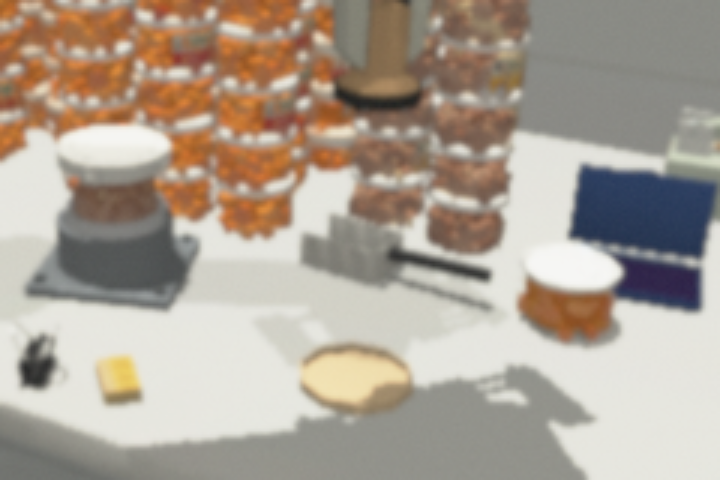

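The tool is held upright by its grip, disc free at (375,90) of the scene crop; tray is empty at (320,173) in the wrist view; nothing else moved.

Run:
```python
from h import *
np.set_printoptions(precision=4,suppress=True)
def circ(c,mask,z):
    k=blobs(mask)[0].reshape(-1,2);W=on_plane(c,k,z)[:,:2].astype(np.float32);return cv2.minEnclosingCircle(W),cv2.fitEllipse(W*1000)
c=pickle.load(open('pics/w2.pkl','rb'));P=cloud(c);h=cv2.cvtColor(c["image"],cv2.COLOR_BGR2HSV)
d=np.hypot(P[...,0]-.458,P[...,1]+.291)
m=(h[...,1]>60)&(d<.06)&(P[...,2]<.02);print('tray wrist',circ(c,m,.008),m.sum())
c=pickle.load(open('pics/s2.pkl','rb'));P=cloud(c);h=cv2.cvtColor(c["image"],cv2.COLOR_BGR2HSV)
d=np.hypot(P[...,0]-.458,P[...,1]+.291)
m=(h[...,1]>40)&(d<.06)&(P[...,2]<.02);print('tray scene',circ(c,m,.008),m.sum())
# go over the cap
manip.move_to([.5127,-.056,.235],down(-90));manip.dwell(.2);st('over cap')
for n in("wrist","top","scene"):
    c=manip.capture(n);pickle.dump(c,open(f'pics/{n}3.pkl','wb'));cv2.imwrite(f'pics/{n}3.png',c["image"])
    P=cloud(c);d=np.hypot(P[...,0]-.513,P[...,1]+.056)
    m=(P[...,2]>.1035)&(P[...,2]<.125)&(d<.06)
    print(n,m.sum(),'median z',np.median(P[m][:,2]))
    if m.sum()>50:
        k=np.vstack(blobs(m,20)).reshape(-1,2);W=on_plane(c,k,.1105)[:,:2].astype(np.float32);print(cv2.minEnclosingCircle(W))
```

```text
tray wrist (((0.45927703380584717, -0.28875312209129333), 0.039237890392541885), ((460.759765625, -286.8616027832031), (68.77937316894531, 77.49677276611328), 50.48918533325195)) 2116
tray scene (((0.45031148195266724, -0.2935801148414612), 0.04436380788683891), ((450.61627197265625, -293.0056457519531), (76.05139923095703, 85.00848388671875), 114.95184326171875)) 733
over cap t 10.97 p [ 0.5125 -0.0574  0.2352] F [ 0.71 -0.   -2.42] w 0.0262 q [-0.6   0.59  1.09  1.8  -0.58  1.11 -0.89]
wrist 3325 median z 0.11051090382209933
((0.5158456563949585, -0.05496333912014961), 0.04359541833400726)
top 449 median z 0.10906051054231536
((0.5031926035881042, -0.05669117346405983), 0.04156192019581795)
scene 456 median z 0.10822977740374268
((0.5036357045173645, -0.06348410248756409), 0.047722723335027695)
```

View pics/wrist3.png

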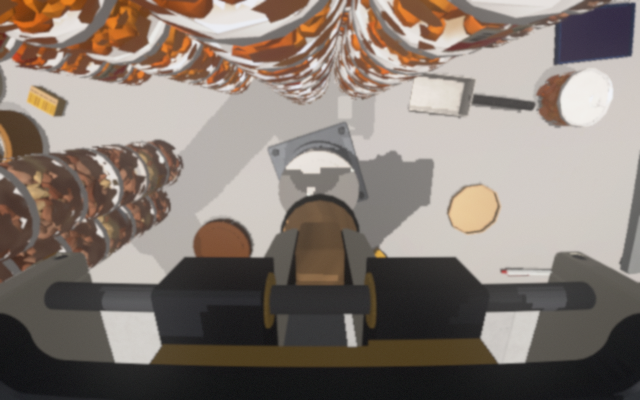

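Wrist view: cap under the tool at (320,170), with the held tool's disc over it and the stacks well clear; wrist and top views agree on the cap minus tool offset, which I use.

Run:
```python
from h import *
X,Y=.5145,-.0558
manip.move_straight([X,Y,.148],velocity=.1);manip.dwell(.2)
F=np.mean([manip.get_obs()["force"][2] for _ in range(5)]);st('pre')
hit=manip.move_straight([X,Y,.088],velocity=.02,f_stop=8);o=st(f'stop {hit}')
z=float(o["tool_pos"][2]);z0=z;peak=0;log=[];done=False
fz=float(o["force"][2])-F
while z0-z<.014 and fz<18.5 and hit:
    z-=.0004;manip.move_straight([X,Y,z],velocity=.01)
    o=manip.get_obs();fz=float(o["force"][2])-F;log.append((round((z0-z)*1e3,1),round(float(o["tool_pos"][2])*1e3,1),round(fz,1)))
print('base',F,log);st('end')
```

```text
pre t 12.34 p [ 0.5149 -0.0559  0.1485] F [-0.04 -0.4  -2.36] w 0.0256 q [-0.53  0.68  0.98  1.91 -0.71  0.94 -0.78]
stop True t 13.95 p [ 0.5149 -0.056   0.1179] F [0.13 0.58 5.61] w 0.0259 q [-0.5   0.72  0.93  1.94 -0.76  0.88 -0.74]
base -2.3634213798428836 [(0.4, 118.0, np.float64(7.5)), (0.8, 117.7, np.float64(8.4)), (1.2, 117.5, np.float64(8.9)), (1.6, 117.3, np.float64(10.6)), (2.0, 117.0, np.float64(12.4)), (2.4, 116.7, np.float64(12.1)), (2.8, 116.5, np.float64(12.7)), (3.2, 116.2, np.float64(14.2)), (3.6, 115.8, np.float64(12.6)), (4.0, 113.9, np.float64(4.0)), (4.4, 113.4, np.float64(3.7)), (4.8, 113.1, np.float64(3.0)), (5.2, 112.7, np.float64(4.3)), (5.6, 112.3, np.float64(4.1)), (6.0, 111.9, np.float64(4.5)), (6.4, 111.4, np.float64(3.9)), (6.8, 111.1, np.float64(3.6)), (7.2, 110.7, np.float64(5.0)), (7.6, 110.4, np.float64(5.1)), (8.0, 110.1, np.float64(7.8)), (8.4, 109.8, np.float64(7.9)), (8.8, 109.6, np.float64(9.6)), (9.2, 109.3, np.float64(10.0)), (9.6, 109.1, np.float64(12.1)), (10.0, 108.9, np.float64(12.5)), (10.4, 108.7, np.float64(14.7)), (10.8, 108.4, np.float64(14.6)), (11.2, 108.2, np.float64(16.6)), (11.6, 108.0, np.float64(17.6)), (12.0, 107.7, np.float64(18.4)), (12.4, 107.5, np.float64(19.7))]
end t 21.7 p [ 0.515  -0.0561  0.1075] F [-0.47  1.59 17.29] w 0.0257 q [-0.49  0.73  0.92  1.95 -0.78  0.86 -0.72]
```

Clear signature: 14 N peak, click at about 4 N, then a firm rise to 19.7 N. Retract and check the cap.

Run:
```python
from h import *
np.set_printoptions(precision=4,suppress=True)
X,Y=.5145,-.0558
manip.move_straight([X,Y,.145],velocity=.04);manip.move_straight([X,Y,.235],velocity=.15)
manip.move_to([.4593,-.2905,.20],down(-38));manip.dwell(.2);st('over tray')
for n in("wrist","top","scene"):
    c=manip.capture(n);pickle.dump(c,open(f'pics/{n}4.pkl','wb'));cv2.imwrite(f'pics/{n}4.png',c["image"])
c=pickle.load(open('pics/top4.pkl','rb'));c0=pickle.load(open('pics/top0.pkl','rb'))
for cc in(c0,c):
    P=cloud(cc);d=np.hypot(P[...,0]-.513,P[...,1]+.056);m=(d<.036);Q=P[m]
    A=np.c_[Q[:,:2]-[.513,-.056],np.ones(len(Q))];print('cap plane slope x,y, z',np.linalg.lstsq(A,Q[:,2],rcond=None)[0],m.sum())
    m=(P[...,2]>.085)&(P[...,2]<.125)&(d<.06);k=blobs(m)[0].reshape(-1,2);print(cv2.minEnclosingCircle(on_plane(cc,k,np.median(P[m][:,2]))[:,:2].astype(np.float32)))
im=cv2.imread('pics/scene4.png')[150:250,220:340];cv2.imwrite('pics/s4c.png',cv2.resize(im,None,fx=5,fy=5,interpolation=cv2.INTER_CUBIC))
```

```text
over tray t 24.89 p [ 0.4601 -0.2892  0.1998] F [ 0.07 -0.19 -1.97] w 0.0256 q [ 0.06  0.56  0.73  1.77 -0.44  0.98  0.3 ]
cap plane slope x,y, z [0.0021 0.0053 0.1093] 936
((0.5121479630470276, -0.05616772547364235), 0.044610489159822464)
cap plane slope x,y, z [-0.0018  0.0047  0.1009] 926
((0.5122255086898804, -0.05575112998485565), 0.044499628245830536)
```

View pics/s4c.png

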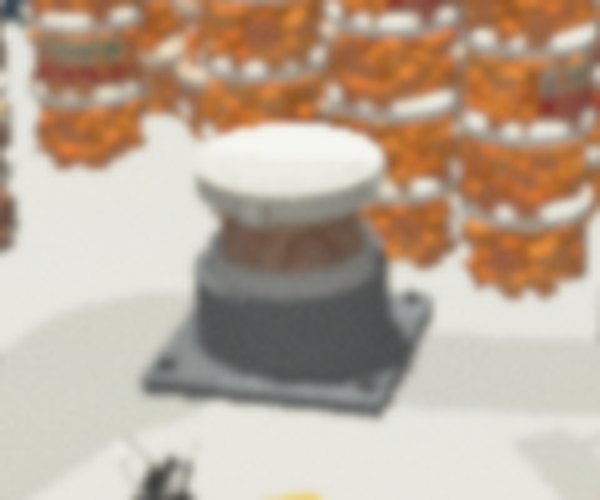

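View pics/wrist4.png

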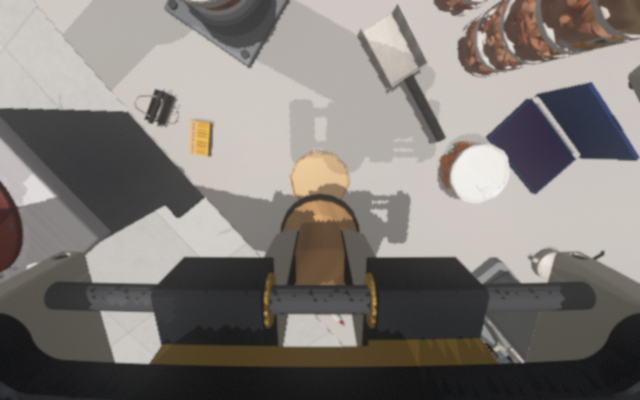

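Cap dropped 8.4 mm (expected 9), level, and centred on the can in the nest; the tray at (320,173) in the wrist view is clear. Putting the tool back.

Run:
```python
from h import *
g=pickle.load(open('grasp.pkl','rb'))["tool_pos"];X,Y=g[0],g[1]
manip.move_straight([X,Y,.05],velocity=.12);manip.dwell(.2);st('pre')
h=manip.move_straight([X,Y,.022],velocity=.02,f_stop=3);st(f'down {h}')
manip.move_gripper(.05);st('rel');manip.move_gripper(.093)
manip.move_straight([X,Y,.13],velocity=.1);manip.move_straight([X,Y,.25],velocity=.2);manip.dwell(.1);st('clear')
np.set_printoptions(precision=4,suppress=True)
for n in("wrist","top"):
    c=manip.capture(n);pickle.dump(c,open(f'pics/{n}5.pkl','wb'));cv2.imwrite(f'pics/{n}5.png',c["image"])
c=pickle.load(open('pics/wrist5.pkl','rb'));P=cloud(c);d=np.hypot(P[...,0]-X,P[...,1]-Y)
m=(P[...,2]>.05)&(P[...,2]<.075)&(d<.05);print('grip top',np.median(P[m],0),m.sum())
```

```text
pre t 26.64 p [ 0.4597 -0.2906  0.0505] F [-0.13 -0.02 -1.98] w 0.0263 q [ 0.17  0.75  0.56  1.91 -0.63  0.66  0.46]
down True t 27.66 p [ 0.4593 -0.2904  0.028 ] F [1.18 0.06 4.82] w 0.0256 q [ 0.2   0.78  0.53  1.92 -0.66  0.62  0.49]
rel t 28.28 p [ 0.4585 -0.2895  0.027 ] F [-0.57  0.58  0.21] w 0.0499 q [ 0.19  0.78  0.53  1.93 -0.66  0.62  0.49]
clear t 31.18 p [ 0.4586 -0.2896  0.2483] F [-0.3   0.59 -0.3 ] w 0.093 q [ 0.03  0.51  0.77  1.7  -0.39  1.1   0.26]
grip top [ 0.4599 -0.2893  0.0641] 429
```

View pics/wrist5.png

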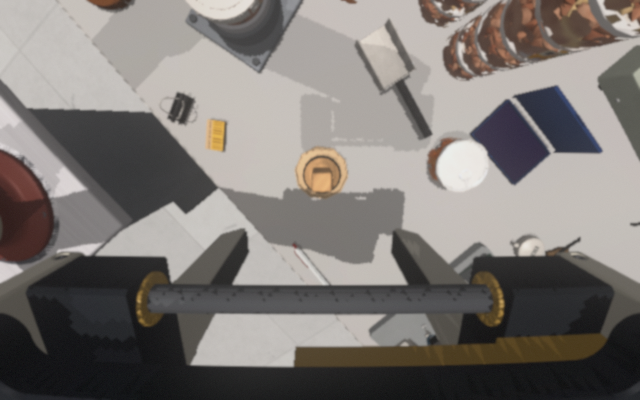

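The tool stands upright in the tray at (321,175), grip top at 64 mm as before. One offline cross-check of the cap height in the scene view, then hand in.

Run:
```python
from h import *
for n in('scene0','scene4','top0','top5'):
    P=cloud(pickle.load(open(f'pics/{n}.pkl','rb')));d=np.hypot(P[...,0]-.513,P[...,1]+.056);m=(d<.035)&(P[...,2]>.08)&(P[...,2]<.13)
    Q=P[m];print(n,m.sum(),np.median(Q[:,2]).round(4),np.linalg.lstsq(np.c_[Q[:,:2]-[.513,-.056],np.ones(len(Q))],Q[:,2],rcond=None)[0].round(4))
manip.sign_off();st()
```

```text
scene0 291 0.1084 [0.0678 0.0958 0.1065]
scene4 263 0.1001 [0.0024 0.0018 0.1   ]
top0 883 0.1094 [0.0044 0.006  0.1094]
top5 867 0.1009 [-0.0083  0.0048  0.1009]
the job is handed in; nothing more can be done
the job is handed in; nothing more can be done
```

The cap is pressed home on the nut can and the tool is back upright in its tray. I handed the job in at about 31 s of the 51 s allowed. No verdict is reported.

- **Press:** I pressed only with the tool. The can met its stop, and the force peaked at 14.2 N. It then clicked down to about 4 N and rose steadily to 19.7 N, below the 25 N crack limit.
- **Cap height:** Depth readings show the cap top 8.3 to 8.5 mm lower than before, against a nominal 9 mm. That is within the cameras' 2 mm calibration, but not an exact match.
- **Cap level:** After pressing, the fitted cap top slopes at most 0.008, and the cap is centred on the can in the nest. I did not look at the four tabs one by one. That they are home rests on the force curve, the height and the level.
- **Tool:** It was set down where it was picked up. The grip top measures 64 mm above the table, as at the start, and the gripper is clear of everything.
- **Other things on the table:** They look undisturbed in the last wrist picture, but I did not measure them again.
- **Disagreements:** The wrist and top cameras differed by about 3 mm on positions, so I used the cap-to-tool offset on which they agreed. The scene camera's tray position was about 9 mm off, and I ignored it.

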